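# Open the drop-front goods-in desk and set out the parcels

### The arm

A 6-joint arm with a two-finger parallel gripper is mounted at the origin on the work surface. World frame = base frame: x ahead of the robot, y to its left, z up, the work surface at z = 0. Lengths are in m, angles in degrees, forces in N, time in s.
With the tool pointing down it reaches from about 0.375 to 0.925 m from the base axis. Payload 5.7 kg.
Tool frame: the origin (TCP) lies midway between the tips of the shut fingers; the grasp point (between the pads) lies 19 mm behind it; z points along the fingers, y is the direction in which the jaws open and shut (so a half turn about z gives the same grasp; the last joint's range is limited). The gripper opens to 85 mm and grips with 20 to 120 N. Pads are 22 mm wide; open, the fingers measure 114 mm over their backs; the gripper's body (76 mm by 85 mm) begins 54 mm behind the grasp point. The pads swing forward as they close: fully open they stand 13 mm farther back than shut.
Start: joints at [62.16, 20.558, 86.54, -0, 72.909, -6.595], TCP at [0.217, 0.559, 0.231] pointing down, gripper open.
Joint ranges: [-170.27, 170.27], [-57.76, 135], [12.27, 136.19], [-55.21, 235.2], [11.17, 155.16], [-170.74, 170.74]. Speed limits (degrees/s): [136.94, 136.94, 180, 180, 180, 180].

### API

Orientations are given as [roll, pitch, yaw] about the fixed x, y, z axes, in that order (R = Rz(yaw) Ry(pitch) Rx(roll)).
In Python, from workcell import * gives the robot as it stands.
- The arm moves only by the tool apply_moves, never from a script. Its argument "moves" is a list of rows, each a list of 5 numbers: the finger opening in m, from 0 to 0.0854, then the shift along the tool's x, y, z in m, then the turn about the tool's z in rad. In form: [[fingers, x, y, z, twist], ...]. A call has 1 to 8 rows; each row shifts and turns the commanded pose from where the row before left it, along the tool's axes as they then stand; what a row does not reach is not made up. A row lasts 1/8 s, in which the tool goes at most 62.5 mm and 10.7 degrees, less where a joint would pass 70% of its speed; a pose out of reach is approached as far as the arm can. A call with a gripper value outside its range is refused whole. The fingers move at their own pace and stop on an object; "grip_force" is the grip in N (left out, the last holds). Time passes only in rows, so rows that do not move let the fingers close. It gives the time, the measured TCP pose, the force and the opening at its end, in the units of the state.
- state(): the state, without advancing time (a new reading comes with each control period).
- grab_frame(name): name is "scene" or "top" or "wrist"; returns the picture (384x512x3 uint8, red, green, blue); there is no depth.
- camera_model(name): a dict with "mtx" (3x3 intrinsics, pixels), "pose" (4x4, takes a point from camera to world coordinates); the wrist camera has in their place "mount" (4x4, takes a point from camera to tool coordinates, whose origin is the TCP and whose axes are the flange's). Camera axes: x right, y up, looking along -z (the intrinsics and any distortion apply to the point x, -y, -z); pixel columns grow to the right and rows downward; lengths in m; the calibration is good to about 2 mm. A picture is of the moment at which its call begins: read the wrist's pose just before it. camera_model takes no time and is no camera call.
- finish_job(): hands the job in, once; it reports no verdict.
Trained networks look in the newest picture that a camera, given by its name, has taken for a name from the list of things; names that differ only in an ending like _2 or _b are one class to them, and where a whole thing is asked for, a point or a joint stands for the part that bears it (a point fixed in the world has none). Each returns a list of dicts, best first, with "p" (0 to 1); they miss things now and then, are a little off and sometimes report something else, mostly with a low value. They report only what shows in the picture. A call takes as long as a camera call.
- search_frame(camera, thing): "bbox" ([left, top, right, bottom] as shares, 0 to 1, of the picture: columns of its width, rows of its height, round what is visible of it).
- masks_of(camera, thing): "pixels" (384x512 bool, what is visible of it) and "bbox" ([left, top, right, bottom] as shares, 0 to 1, of the picture: columns of its width, rows of its height, round what is visible of it).
- pinpoint(camera, thing): "location" ([row, column] as shares, 0 to 1, of the picture: columns of its width, rows of its height: a listed point, or the origin of a listed thing).
The state is a dict: "clock": time; "joints": joint angles; "joint_velocities": joint speeds; "tau": joint torques, N m; "tcp_pos": TCP position; "tcp_rot": TCP orientation; "ft_force": force on the tool from outside, world axes, zero at the start; "ft_torque": the same for the moment, N m; "grip_width": finger opening in m.
Only numpy, scipy, OpenCV 4.12 (cv2) and the standard library are available. Lean on these libraries where they do the work, as an engineer would, in place of code of your own. Each camera call takes 0.05 s, during which the arm holds its last target. There are 200 camera calls.

### The job

Open the goods-in desk and set out the parcels for booking in: first clear the tool box out of the way by standing it upright on the empty rubber mat beside the desk, then pull both flap supports out fully, and only then lower the flap onto them. Finally set every parcel on the open flap, each lying flat and directly on it, and leave the mug and the tape roll where they are.

Things in the scene. Friction and masses are not known exactly. Their poses are not given: they have to be found in the camera images.
- desk: bench-top drop-front desk cabinet of grey sheet steel, 390 mm wide (y), 205 mm deep, top at z = 272 mm, fixed. Origin on the bench directly under the middle of the flap's hinge line, which is also the front face; x points into the cabinet, away from the robot, -x out of its front. The base below the hinge is a block 106 mm high.
- flap (a joint): the plywood drop-front flap, 360 wide x 165 deep x 16 mm, hinged along its lower front edge (y direction). Value in rad: 0 = shut, leaning 0.262 rad back from upright; about 1.84 = level, lying on the pulled-out supports; past that (to 2.3) it hangs below level, which only the supports prevent. No catch: it rests shut by its own weight, passes its balance point near 0.35 and a damped stay then lets it sink slowly (under 1 rad/s) when let go.
- flap_hinge (a point): middle of the hinge line, 110 mm above the bench; fixed.
- flap_pull (a point): centre of the flap's pull: a round dark bar 12 mm thick and 120 mm long (along y) held 35 mm beyond the flap's free edge by a post at each end; 200 mm from the hinge axis along the flap and 8 mm to its inner side. When shut it stands about 35 mm above the cabinet's top, free in front and behind.
- flap_surface (a point): middle of the flap's writing face (the inner face of the flap when shut, its top when level; 16 mm from the hinge axis plane). Its x is the normal of that face (up when the flap is level), y along the hinge, z towards the free edge. The face measures 360 mm in y and 165 mm in z.
- support_left (a joint): the left (+y) slide-out flap support (seen from the robot): a wooden bar 22 wide x 42 mm high that slides straight out of the desk cabinet along the desk's -x. Value in m: 0 = pushed in (its end 6 mm proud of the cabinet), 0.14 = fully out against its stop. Stiff slide: about 3 N starts it, more when moved fast. Its top is 2 mm below hinge height.
- support_left_knob (a point): centre of the round dark knob, 26 mm across and 18 mm long, on the end of the left support, 43 mm in front of the desk's front face when the support is in; it moves with the support. Nothing is fixed above it: while the flap is shut, its face leans away behind.
- support_right (a joint): the right (-y) slide-out flap support (seen from the robot): a wooden bar 22 wide x 42 mm high that slides straight out of the desk cabinet along the desk's -x. Value in m: 0 = pushed in (its end 6 mm proud of the cabinet), 0.14 = fully out against its stop. Stiff slide: about 3 N starts it, more when moved fast. Its top is 2 mm below hinge height.
- support_right_knob (a point): centre of the round dark knob, 26 mm across and 18 mm long, on the end of the right support, 43 mm in front of the desk's front face when the support is in; it moves with the support. Nothing is fixed above it: while the flap is shut, its face leans away behind.
- toolbox_handle (a point): middle of the handle of the hand tool box: a bar 14 mm thick, 100 mm long along the box's own y, 128 mm above the box's underside and 36 mm above its lid (underside of the bar 29 mm above the lid). The box, black with a grey lid, is 200 (y) x 100 (x) x 92 mm high without the handle, 0.5 to 1 kg. At the start it stands in front of the desk in the way of the flap.
- tool_mat: the empty mat: rubber mat 270 x 220 x 3 mm lying on the bench beside the desk cabinet (one mat each side; which side varies); origin at the centre of its underside, x and y along its long and short edges.
- parcel_mat: the mat on which the parcels stand: rubber mat 270 x 220 x 3 mm lying on the bench beside the desk cabinet (one mat each side; which side varies); origin at the centre of its underside, x and y along its long and short edges.
- long_1_center (a point): centre of a long cardboard carton 120 (along its own x) x 50 (y) x 45 mm high, about 0.2 kg, standing on the parcel mat at the start; its z points up out of the taped top. It may be absent (None).
- long_2_center (a point): centre of another, a long cardboard carton 120 (along its own x) x 50 (y) x 45 mm high, about 0.2 kg, standing on the parcel mat at the start; its z points up out of the taped top. It may be absent (None).
- short_1_center (a point): centre of a short cardboard carton 66 (along its own x) x 50 (y) x 50 mm high, about 0.2 kg, standing on the parcel mat at the start; its z points up out of the taped top. It may be absent (None).
- short_2_center (a point): centre of another, a short cardboard carton 66 (along its own x) x 50 (y) x 50 mm high, about 0.2 kg, standing on the parcel mat at the start; its z points up out of the taped top. It may be absent (None).
- mug: white mug, 80 mm across, 90 mm high, origin under its base; a bystander beside the cabinet.
- tape_roll: brown tape roll, 100 mm across, 48 mm high, origin under its base; a bystander.

How it is judged:
By the outcome, as a careful person would: the job done as asked, in the order asked, and still so for the second after the job is handed in, with the robot touching nothing.
Of long_1, long_2, short_1, short_2 only 2 to 4 are there at a start; the rules pass over those that are not, and their reading is None.
At some moment in a run one of toolbox, long_1, long_2, short_1, short_2 may be knocked a few centimetres aside while the robot is not near it.
Once in a run the grip may slacken for a moment while it holds something.
It also fails if it takes over 210 s, if anything falls off the work surface, if the arm or the gripper's body presses on something with over 40 N, if the wrist force passes 120 N, or if a joint passes its speed limit or range.

## Working session

There is one attempt and no reset: what is moved stays moved. The work goes in short steps, Python scripts to look and compute and a tool call to move; the robot and the scene stay as the last step left them, time stands still between calls to the robot, and variables do not carry over. Pictures are saved under pics/ and viewed, about 12 in all and at most 16, crops included, and the job is handed in when it is done.

Besides the shell and the picture viewer there is one more tool, called after "Request:" as a command line: name --pt "numbers of a row" for each row, then --argument value for the rest. apply_moves: Moves the arm, as the interface text tells. Its arguments: {"type":"object","properties":{"moves":{"type":"array","items":{"type":"array","items":{"type":"number"}}},"grip_force":{"type":"number"}},"required":["moves"]}

```bash
mkdir -p pics; ls
cat > h.py <<'E'
from workcell import *
import numpy as np, cv2
from scipy.spatial.transform import Rotation as R
def save(cam,fn):
    im=grab_frame(cam); cv2.imwrite('pics/'+fn,cv2.cvtColor(im,cv2.COLOR_RGB2BGR)); return im
def cam(name,st=None):
    m=camera_model(name)
    if 'pose' in m: return m['mtx'],m['pose'],m.get('dist')
    st=st or state()
    T=np.eye(4);T[:3,:3]=R.from_euler('xyz',st['tcp_rot'],degrees=True).as_matrix();T[:3,3]=st['tcp_pos']
    return m['mtx'],T@m['mount'],m.get('dist')
def ray(name,rc,st=None):
    K,P,d=cam(name,st); K=np.array(K);P=np.array(P)
    u=np.array([[[rc[1]*512,rc[0]*384]]],float)
    n=cv2.undistortPoints(u,K,np.array(d) if d is not None else None)[0,0]
    v=P[:3,:3]@np.array([n[0],-n[1],-1]); return P[:3,3],v
def atz(name,rc,z,st=None):
    o,v=ray(name,rc,st); return o+v*(z-o[2])/v[2]
def tri(rays):
    A=np.zeros((3,3));b=np.zeros(3)
    for o,v in rays:
        v=v/np.linalg.norm(v);M=np.eye(3)-np.outer(v,v);A+=M;b+=M@o
    p=np.linalg.solve(A,b)
    return p,[np.linalg.norm((np.eye(3)-np.outer(v,v)/(v@v))@(p-o)) for o,v in rays]
E
python3 - <<'E'
from h import *
np.set_printoptions(precision=4,suppress=True)
print(state())
for c in('scene','top','wrist'):
    m=camera_model(c); print(c,m)
    save(c,c+'0.png')
for n in ['flap_hinge','flap_pull','support_left_knob','support_right_knob','toolbox_handle','tool_mat','parcel_mat','long_1_center','short_1_center','mug','tape_roll','desk']:
    for c in('scene','top'):
        for d in pinpoint(c,n): print(n,c,np.round(d['location'],4),round(d['p'],2))
E
```

```text
pics
{'clock': 0.0, 'joints': array([62.1617, 20.5992, 86.5997,  0.0026, 72.9074, -6.5951]), 'joint_velocities': array([-0.0841, -0.0763, -0.0696, -0.0863,  0.0503,  0.0653]), 'tau': array([ -0.0005, -52.7641, -27.8609,  -0.0003,   0.0135,  -0.    ]), 'tcp_pos': array([0.2171, 0.5586, 0.2304]), 'tcp_rot': array([-179.8947,   -0.0147,  158.7561]), 'ft_force': array([-0.1337,  0.2143, -0.5685]), 'ft_torque': array([-0.0459, -0.0201, -0.0306]), 'grip_width': 0.0857814916896661}
scene {'mtx': array([[388.8164,   0.    , 255.0592],
       [  0.    , 388.8164, 190.2769],
       [  0.    ,   0.    ,   1.    ]]), 'pose': array([[-0.9967, -0.0694,  0.0431,  0.6402],
       [ 0.0789, -0.6809,  0.7281,  0.7693],
       [-0.0211,  0.7291,  0.6841,  0.8982],
       [ 0.    ,  0.    ,  0.    ,  1.    ]])}
top {'mtx': array([[416.8799,   0.    , 254.9665],
       [  0.    , 416.8799, 193.3799],
       [  0.    ,   0.    ,   1.    ]]), 'pose': array([[-0.0046,  0.9849, -0.1731,  0.3823],
       [-0.9998, -0.0016,  0.0175,  0.0204],
       [ 0.017 ,  0.1732,  0.9847,  1.3311],
       [ 0.    ,  0.   
[... 713 characters left out ...]
 0.62
support_right_knob scene [0.9164 0.5926] 0.45
support_right_knob top [0.5281 0.6055] 0.63
toolbox_handle scene [0.5331 0.5768] 0.89
toolbox_handle top [0.6104 0.4889] 0.56
tool_mat scene [0.4068 0.5355] 0.76
tool_mat top [0.599  0.7203] 0.71
tool_mat top [0.631  0.3068] 0.19
parcel_mat scene [0.9062 0.5951] 0.92
parcel_mat top [0.5805 0.2756] 0.66
short_1_center scene [0.9753 0.5533] 0.66
short_1_center scene [0.8555 0.4006] 0.19
short_1_center top [0.5411 0.2197] 0.64
mug scene [0.8591 0.4055] 0.67
mug top [0.4062 0.323 ] 0.76
mug top [0.426  0.6676] 0.17
tape_roll top [0.4266 0.6689] 0.79
tape_roll top [0.6159 0.491 ] 0.72
desk scene [0.5971 0.4822] 0.79
desk top [0.4977 0.5057] 0.81
```

View pics/scene0.png

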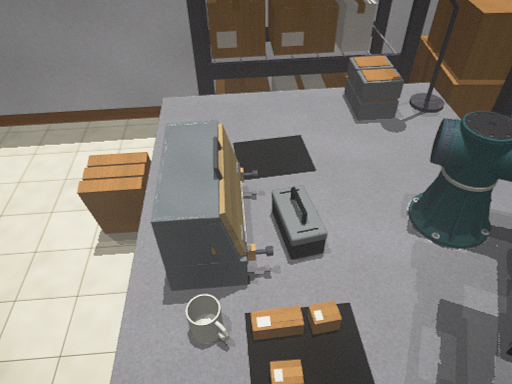

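View pics/top0.png

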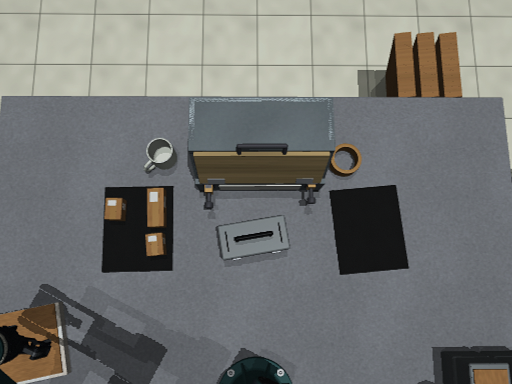

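The scene shows the desk in the middle with the toolbox in front of it. The top view has 3 parcels on the left mat: a long one at (156,207) and shorts at (115,209) and (155,244). The empty mat is on the right at (369,229), and the knobs are at (208,200) and (308,198).

```bash
cat > look.py <<'E'
from h import *
np.set_printoptions(precision=4,suppress=True)
def one(cam,n,px):
    c=[d for d in pinpoint(cam,n)]
    c=[d for d in c if np.hypot(d['location'][1]*512-px[0],d['location'][0]*384-px[1])<15]
    return c[0]['location'] if c else None
E
python3 - <<'E'
from look import *
px=lambda u,v:(v/384,u/512)
save('top','t.png');save('scene','s.png')
print('handle',atz('top',(0.6104,.4889),.128),atz('scene',(.5331,.5768),.128), tri([ray('top',(0.6104,.4889)),ray('scene',(.5331,.5768))]))
print('knobL',tri([ray('top',(.538,.4053)),ray('scene',(.6518,.5219))]),'z .087?',atz('top',(.538,.4053),.087))
print('knobR',atz('top',(.5281,.6055),.087))
print('hinge',atz('top',(.4724,.5129),.11)); print('pull',tri([ray('top',(.3677,.5139)),ray('scene',(.4052,.4211))]))
print('toolmat',atz('top',(.599,.7203),0),'corners',[atz('top',px(*p),.003)[:2] for p in((330,189),(396,185),(408,268),(341,274))])
print('parcelmat corners',[atz('top',px(*p),.003)[:2] for p in((104,187),(173,187),(173,271),(102,271))])
print('tape',atz('top',px(346,159),.048),'mug',atz('top',(.4062,.323),0))
for n in['long_1_center','short_1_center','toolbox_handle','tool_mat','tape_roll','mug']:
  for d in masks_of('top',n):
    m=d['pixels']; (c,s,a)=cv2.minAreaRect(np.argwhere(m)[:,::-1].astype(np.float32))
    z={'l':.045,'s':.05,'m':.09}.get(n[0],.09 if n!='tool_mat' else .003)
    if n=='tape_roll': z=.048
    b=[atz('top',px(*q),z)[:2] for q in cv2.boxPoints((c,s,a))]
    print(n,round(d['p'],2),'px',np.round(c,1),np.round(s,1),round(a,1),'w',atz('top',px(*c),z),'edges',[(round(np.linalg.norm(b[i+1]-b[i]),3),round(np.degrees(np.arctan2(*(b[i+1]-b[i])[::-1])),1)) for i in(0,1)])
E
```

```text
handle [0.4738 0.0129 0.128 ] [0.485  0.0193 0.128 ] (array([0.4789, 0.0116, 0.1185]), [np.float64(0.00448126302086375), np.float64(0.004481263020863617)])
knobL (array([0.5683, 0.1395, 0.0858]), [np.float64(0.0074718183858802495), np.float64(0.007471818385880017)]) z .087? [0.5608 0.1412 0.087 ]
knobR [ 0.5718 -0.1682  0.087 ]
hinge [ 0.6332 -0.0244  0.11  ]
pull (array([ 0.6967, -0.0189,  0.2903]), [np.float64(0.005648514772472515), np.float64(0.005648514772472595)])
toolmat [ 0.4963 -0.368   0.    ] corners [array([ 0.6298, -0.2473]), array([ 0.6428, -0.464 ]), array([ 0.3758, -0.4852]), array([ 0.3583, -0.2722])]
parcelmat corners [array([0.6374, 0.4834]), array([0.6371, 0.2617]), array([0.3701, 0.2538]), array([0.3711, 0.4742])]
tape [ 0.7185 -0.2928  0.048 ] mug [0.7414 0.2902 0.    ]
short_1_center 0.8 px [114.  209.5] [23. 22.] 90.0 w [0.5577 0.4323 0.05  ] edges [(np.float64(0.068), np.float64(-90.1)), (np.float64(0.072), np.float64(-177.2))]
toolbox_handle 0.89 px [252.7 237.7] [37.3 68.5] 79.0 w [0.4669 0.0056 0.09  ] edges [(np.float64(0.205), np.float64(-79.1)), (np.float64(0.111), np.float64(-169.9))]
tool_mat 0.84 px [368. 229.] [87.3 69.8] 83.2 w [ 0.4992 -0.3646  0.003 ] edges [(np.float64(0.23), np.float64(-83.2)), (np.float64(0.279), np.float64(-177.0))]
tool_mat 0.57 px [114.5 209.5] [23. 21.] 90.0 w [0.5642 0.4458 0.003 ] edges [(np.float64(0.067), np.float64(-90.1)), (np.float64(0.074), np.float64(-177.2))]
tool_mat 0.31 px [155.2 244.2] [22.5 19.3] 84.3 w [0.4535 0.3122 0.003 ] edges [(np.float64(0.061), np.float64(-84.4)), (np.float64(0.071), np.float64(-172.4))]
tape_roll 0.9 px [345.2 160.2] [28.8 33.6] 21.8 w [ 0.7146 -0.2902  0.048 ] edges [(np.float64(0.112), np.float64(-23.1)), (np.float64(0.092), np.float64(-112.8))]
mug 0.78 px [160. 154.] [32. 32.] 90.0 w [0.7233 0.2886 0.09  ] edges [(np.float64(0.098), np.float64(-90.0)), (np.float64(0.101), np.float64(-178.4))]
```

```bash
cat > plan.py <<'E'
from look import *
import sys
def yaw_of(st): 
    M=R.from_euler('xyz',st['tcp_rot'],degrees=True).as_matrix(); return np.degrees(np.arctan2(M[1,0],M[0,0]))
def plan(x,y,z,yaw,step=.058,f=.085,p=None,dyaw=None):
    """rows (shift in tool axes) from the measured pose to the target; the number of rows follows from the limits"""
    st=state()
    if p is None: p=np.array(st['tcp_pos']);yw=yaw_of(st)
    else: p,yw=np.array(p[:3]),p[3]
    d=np.array([x,y,z])-p; dy=dyaw if dyaw is not None else (yaw-yw+90)%180-90
    n=int(max(1,np.ceil(np.linalg.norm(d)/step),np.ceil(abs(dy)/10)))
    rows=[]
    for i in range(n):
        a=np.radians(yw+dy*i/n); c,s=np.cos(a),np.sin(a); e=d/n
        rows.append([f,round(c*e[0]+s*e[1],4),round(s*e[0]-c*e[1],4),round(-e[2],4),round(-np.radians(dy/n),4)])
    print(n,'rows to',x,y,z,round(yw+dy,1)); 
    for r in rows: print(r)
    return [x,y,z,yw+dy]
E
python3 -c "
from plan import *
plan(.476,.012,.27,100)"
```

```text
11 rows to 0.476 0.012 0.27 100.0
[0.085, np.float64(-0.0399), np.float64(-0.0378), np.float64(-0.0035), np.float64(0.0932)]
[0.085, np.float64(-0.0433), np.float64(-0.034), np.float64(-0.0035), np.float64(0.0932)]
[0.085, np.float64(-0.0463), np.float64(-0.0298), np.float64(-0.0035), np.float64(0.0932)]
[0.085, np.float64(-0.0488), np.float64(-0.0254), np.float64(-0.0035), np.float64(0.0932)]
[0.085, np.float64(-0.051), np.float64(-0.0207), np.float64(-0.0035), np.float64(0.0932)]
[0.085, np.float64(-0.0527), np.float64(-0.0159), np.float64(-0.0035), np.float64(0.0932)]
[0.085, np.float64(-0.0539), np.float64(-0.0109), np.float64(-0.0035), np.float64(0.0932)]
[0.085, np.float64(-0.0547), np.float64(-0.0058), np.float64(-0.0035), np.float64(0.0932)]
[0.085, np.float64(-0.055), np.float64(-0.0007), np.float64(-0.0035), np.float64(0.0932)]
[0.085, np.float64(-0.0548), np.float64(0.0044), np.float64(-0.0035), np.float64(0.0932)]
[0.085, np.float64(-0.0542), np.float64(0.0095), np.float64(-0.0035), np.float64(0.0932)]
```

Request:
apply_moves --pt "0.085 -0.04 -0.038 -0.0035 0.093" --pt "0.085 -0.043 -0.034 -0.0035 0.093" --pt "0.085 -0.046 -0.03 -0.0035 0.093" --pt "0.085 -0.049 -0.025 -0.0035 0.093" --pt "0.085 -0.051 -0.021 -0.0035 0.093" --pt "0.085 -0.053 -0.016 -0.0035 0.093" --pt "0.085 -0.054 -0.011 -0.0035 0.093" --pt "0.085 -0.055 -0.006 -0.0035 0.093"

```text
clock: 2.75
tcp_pos: [0.4061, 0.1588, 0.2597]
tcp_rot: [179.9, 0.0, 116.0]
ft_force: [0.7, 0.4, 0.5]
grip_width: 0.0852
```

Request:
apply_moves --pt "0.085 -0.055 -0.001 -0.0035 0.093" --pt "0.085 -0.055 0.004 -0.0035 0.093" --pt "0.085 -0.054 0.0095 -0.0035 0.093" --pt "0.085 0 0 0 0" --pt "0.085 0 0 0 0"

```text
clock: 3.38
tcp_pos: [0.4751, 0.0113, 0.2696]
tcp_rot: [-180.0, -0.0, 100.1]
ft_force: [-1.3, 0.8, -0.6]
grip_width: 0.0849
```

```bash
sed -i "s/rows.append(\[f,/rows.append([f]+[float(v) for v in [/; s/4)\])$/4)]])/" plan.py
python3 - <<'E'
from plan import *
st=state();print(st['tcp_pos'],yaw_of(st),st['clock'],st['joints'])
save('wrist','w1.png')
for n in['toolbox_handle','support_right_knob','support_left_knob']:
  for d in pinpoint('wrist',n): print(n,round(d['p'],2),np.array(d['location'])*[384,512],atz('wrist',d['location'],.128 if n[0]=='t' else .087,st))
for d in masks_of('wrist','toolbox_handle')[:1]: 
  c,s,a=cv2.minAreaRect(np.argwhere(d['pixels'])[:,::-1].astype(np.float32));print(c,s,a,[atz('wrist',(q[1]/384,q[0]/512),.09,st)[:2] for q in cv2.boxPoints((c,s,a))])
E
```

```text
[0.4751 0.0113 0.2696] 100.12283220775491 3.375 [ -6.9928   8.0648  98.2142   0.0266  73.7737 -17.1231]
toolbox_handle 0.74 [183.5136 246.4256] [0.4749 0.0049 0.128 ]
support_right_knob 0.66 [303.7056 303.0016] [ 0.585  -0.1666  0.087 ]
support_left_knob 0.64 [ 64.512 358.912] [0.5698 0.1413 0.087 ]
(243.9957275390625, 163.73626708984375) (98.00198364257812, 169.7719268798828) 1.0416266918182373 [array([ 0.425 , -0.1038]), array([0.4048, 0.0982]), array([0.5065, 0.1147]), array([ 0.549 , -0.0841])]
```

View pics/w1.png

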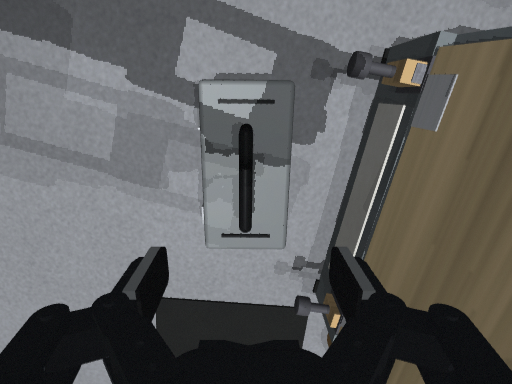

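The handle runs straight down the wrist picture at column 246, rows 130–228, so the tool is already lined up over it. I'll descend and grip.

Request:
apply_moves --pt "0.085 -0.004 0 0.04 0" --pt "0.085 0 0 0.05 0" --pt "0.085 0 0 0.04 0" --pt "0.085 0 0 0.03 0" --pt "0.085 0 0 0 0"

```text
clock: 4.25
tcp_pos: [0.4741, 0.0081, 0.1081]
tcp_rot: [-179.7, -0.1, 100.2]
ft_force: [0.9, 0.6, 0.9]
grip_width: 0.0854
```

Request:
apply_moves --pt "0.0 0 0 0 0" --pt "0.0 0 0 0 0" --pt "0.0 0 0 0 0" --pt "0.0 0 0 0 0" --pt "0.0 0 0 0 0" --pt "0.0 0 0 0 0" --pt "0.0 0 0 -0.01 0" --pt "0.0 0 0 -0.02 0" --grip_force 90

```text
clock: 5.25
tcp_pos: [0.475, 0.0073, 0.1394]
tcp_rot: [-179.8, -0.1, 100.1]
ft_force: [-0.3, 0.5, -4.4]
grip_width: 0.0109
```

Request:
apply_moves --pt "0.0 0 0 -0.03 0" --pt "0.0 0 0 -0.03 0" --pt "0.0 0 0 -0.03 0" --pt "0.0 0 0 -0.01 0" --pt "0.0 0 0 0 0"

```text
clock: 5.88
tcp_pos: [0.4762, 0.0072, 0.2398]
tcp_rot: [180.0, 0.0, 100.1]
ft_force: [-0.4, -0.6, -5.9]
grip_width: 0.0114
```

Run:
```python
from plan import *
p=plan(.497,-.366,.245,5,step=.035,f=0)
plan(.497,-.366,.115,5,step=.035,f=0,p=p)
im=save('scene','s2.png')
```

```text
11 rows to 0.497 -0.366 0.245 185.0
[0, -0.0337, -0.0041, -0.0005, -0.1346]
[0, -0.0329, -0.0086, -0.0005, -0.1346]
[0, -0.0314, -0.0129, -0.0005, -0.1346]
[0, -0.0294, -0.017, -0.0005, -0.1346]
[0, -0.0268, -0.0208, -0.0005, -0.1346]
[0, -0.0238, -0.0242, -0.0005, -0.1346]
[0, -0.0203, -0.0272, -0.0005, -0.1346]
[0, -0.0165, -0.0297, -0.0005, -0.1346]
[0, -0.0124, -0.0316, -0.0005, -0.1346]
[0, -0.008, -0.033, -0.0005, -0.1346]
[0, -0.0035, -0.0338, -0.0005, -0.1346]
4 rows to 0.497 -0.366 0.115 185.0
[0, -0.0, 0.0, 0.0325, -0.0]
[0, -0.0, 0.0, 0.0325, -0.0]
[0, -0.0, 0.0, 0.0325, -0.0]
[0, -0.0, 0.0, 0.0325, -0.0]
```

View pics/s2.png

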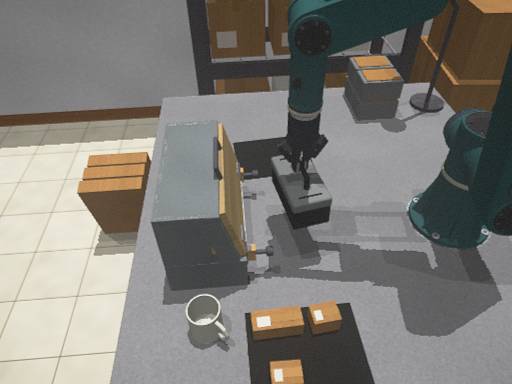

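The box hangs level in the gripper. Next I'll carry it to the mat.

Run:
```python
from plan import *
plan(.498,-.365,.245,5,step=.035,f=0,dyaw=-95)
```

```text
11 rows to 0.498 -0.365 0.245 5.1
[0, -0.0337, -0.004, -0.0005, 0.1507]
[0, -0.0339, 0.0011, -0.0005, 0.1507]
[0, -0.0333, 0.0062, -0.0005, 0.1507]
[0, -0.032, 0.0112, -0.0005, 0.1507]
[0, -0.03, 0.0158, -0.0005, 0.1507]
[0, -0.0273, 0.0202, -0.0005, 0.1507]
[0, -0.0239, 0.024, -0.0005, 0.1507]
[0, -0.02, 0.0273, -0.0005, 0.1507]
[0, -0.0157, 0.03, -0.0005, 0.1507]
[0, -0.011, 0.0321, -0.0005, 0.1507]
[0, -0.0061, 0.0334, -0.0005, 0.1507]
```

Request:
apply_moves --pt "0 -0.034 -0.004 -0.0005 0.15" --pt "0 -0.034 0.001 -0.0005 0.15" --pt "0 -0.033 0.006 -0.0005 0.15" --pt "0 -0.032 0.011 -0.0005 0.15" --pt "0 -0.03 0.016 -0.0005 0.15" --pt "0 -0.027 0.02 -0.0005 0.15" --pt "0 -0.024 0.024 -0.0005 0.15" --pt "0 -0.02 0.027 -0.0005 0.15"

```text
clock: 6.92
tcp_pos: [0.4917, -0.2636, 0.2417]
tcp_rot: [-179.8, 0.1, 31.1]
ft_force: [-0.4, -0.6, -5.6]
grip_width: 0.0111
```

Request:
apply_moves --pt "0 -0.016 0.03 -0.0005 0.15" --pt "0 -0.011 0.032 -0.0005 0.15" --pt "0 -0.006 0.033 -0.0005 0.15" --pt "0 0 0 0 0" --pt "0 0 0 0 0"

```text
clock: 7.55
tcp_pos: [0.4982, -0.3632, 0.2433]
tcp_rot: [-179.8, 0.1, 5.6]
ft_force: [0.3, 0.3, -7.1]
grip_width: 0.0116
```

Run:
```python
from plan import *
st=state(); print(st['grip_width'],st['ft_force'],st['ft_torque'],st['tcp_pos'],yaw_of(st))
save('top','t3.png')
```

```text
0.011556188703585905 [ 0.3372  0.3422 -7.0767] [-0.0155 -0.0194 -0.0019] [ 0.4982 -0.3632  0.2433] 5.629597601855106
```

View pics/t3.png

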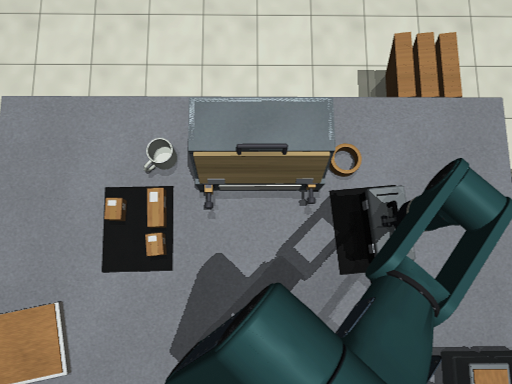

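Request:
apply_moves --pt "0 0 0 0.04 0" --pt "0 0 0 0.04 0" --pt "0 0 0 0.03 0" --pt "0 0 0 0.012 0" --pt "0 0 0 0.006 0" --pt "0 0 0 0.003 0" --pt "0 0 0 0 0"

```text
clock: 8.48
tcp_pos: [0.4997, -0.3647, 0.1152]
tcp_rot: [179.9, -0.1, 5.6]
ft_force: [0.6, -0.7, -5.8]
grip_width: 0.0113
```

Request:
apply_moves --pt "0 0 0 0.002 0" --pt "0 0 0 0.002 0" --pt "0 0 0 0.001 0" --pt "0 0 0 0 0"

```text
clock: 8.98
tcp_pos: [0.5, -0.3639, 0.113]
tcp_rot: [179.9, -0.1, 5.6]
ft_force: [-4.0, 8.3, 18.5]
grip_width: 0.0114
```

Request:
apply_moves --pt "0.02 0 0 0 0" --pt "0.03 0 0 0 0" --pt "0.05 0 0 0 0" --pt "0.05 0 0 0 0" --pt "0.05 0 0 -0.02 0" --pt "0.05 0 0 -0.05 0" --pt "0.05 0 0 -0.05 0" --pt "0.05 0 0 -0.05 0"

```text
clock: 9.98
tcp_pos: [0.499, -0.3643, 0.2807]
tcp_rot: [-180.0, 0.0, 5.6]
ft_force: [1.1, -1.1, -0.9]
grip_width: 0.0501
```

Run:
```python
from plan import *
p=plan(.50,-.17,.28,0,step=.055,f=.06,dyaw=-5.6)
```

```text
4 rows to 0.5 -0.17 0.28 -0.0
[0.06, 0.005, -0.0483, 0.0002, 0.0244]
[0.06, 0.0038, -0.0484, 0.0002, 0.0244]
[0.06, 0.0026, -0.0485, 0.0002, 0.0244]
[0.06, 0.0014, -0.0485, 0.0002, 0.0244]
```

Run:
```python
from plan import *
print(state()['joints'])
p=plan(.50,-.165,.25,0,step=.055,f=.06,dyaw=176)
```

```text
[-42.5259  19.8515  80.4467  -0.0085  79.7161  41.8788]
18 rows to 0.5 -0.165 0.25 181.6
[0.06, 0.0011, -0.011, 0.0017, -0.1707]
[0.06, 0.003, -0.0107, 0.0017, -0.1707]
[0.06, 0.0048, -0.01, 0.0017, -0.1707]
[0.06, 0.0064, -0.009, 0.0017, -0.1707]
[0.06, 0.0078, -0.0078, 0.0017, -0.1707]
[0.06, 0.009, -0.0064, 0.0017, -0.1707]
[0.06, 0.01, -0.0048, 0.0017, -0.1707]
[0.06, 0.0107, -0.003, 0.0017, -0.1707]
[0.06, 0.011, -0.0011, 0.0017, -0.1707]
[0.06, 0.011, 0.0007, 0.0017, -0.1707]
[0.06, 0.0108, 0.0026, 0.0017, -0.1707]
[0.06, 0.0102, 0.0044, 0.0017, -0.1707]
[0.06, 0.0093, 0.0061, 0.0017, -0.1707]
[0.06, 0.0081, 0.0075, 0.0017, -0.1707]
[0.06, 0.0067, 0.0088, 0.0017, -0.1707]
[0.06, 0.0051, 0.0098, 0.0017, -0.1707]
[0.06, 0.0034, 0.0105, 0.0017, -0.1707]
[0.06, 0.0015, 0.011, 0.0017, -0.1707]
```

Request:
apply_moves --pt "0.06 0.001 -0.011 0.002 -0.17" --pt "0.06 0.003 -0.011 0.002 -0.17" --pt "0.06 0.005 -0.01 0.002 -0.17" --pt "0.06 0.0065 -0.009 0.002 -0.17" --pt "0.06 0.008 -0.008 0.002 -0.17" --pt "0.06 0.009 -0.0065 0.002 -0.17" --pt "0.06 0.01 -0.005 0.002 -0.17" --pt "0.06 0.011 -0.003 0.002 -0.17"

```text
clock: 10.98
tcp_pos: [0.4996, -0.2743, 0.2631]
tcp_rot: [-180.0, -0.0, 83.8]
ft_force: [-0.4, 0.1, 0.8]
grip_width: 0.0597
```

Request:
apply_moves --pt "0.06 0.011 -0.001 0.002 -0.17" --pt "0.06 0.011 0.001 0.002 -0.17" --pt "0.06 0.011 0.0025 0.002 -0.17" --pt "0.06 0.01 0.0045 0.002 -0.17" --pt "0.06 0.009 0.006 0.002 -0.17" --pt "0.06 0.008 0.0075 0.002 -0.17" --pt "0.06 0.007 0.009 0.002 -0.17" --pt "0.06 0.005 0.01 0.002 -0.17"

```text
clock: 11.98
tcp_pos: [0.5012, -0.1856, 0.2471]
tcp_rot: [-180.0, -0.0, 161.8]
ft_force: [-0.3, -0.1, -0.1]
grip_width: 0.06
```

Request:
apply_moves --pt "0.06 0.0035 0.0105 0 -0.17" --pt "0.06 0.0015 0.011 0 -0.17" --pt "0.06 0 0 0 0" --pt "0.06 0 0 0 0"

```text
clock: 12.48
tcp_pos: [0.5016, -0.1641, 0.2473]
tcp_rot: [-180.0, 0.0, -179.3]
ft_force: [0.6, -0.4, -0.6]
grip_width: 0.0605
```

Run:
```python
from plan import *
st=state();print(st['tcp_pos'],yaw_of(st),st['clock'],st['joints'])
save('wrist','w2.png')
for n in['support_right_knob','toolbox_handle']:
  for d in pinpoint('wrist',n): print(n,round(d['p'],2),np.array(d['location'])*[384,512],atz('wrist',d['location'],.131 if n[0]=='t' else .087,st))
save('top','t4.png')
for d in pinpoint('top','toolbox_handle')+pinpoint('top','tool_mat'): print(d,atz('top',d['location'],.131))
```

```text
[ 0.5016 -0.1641  0.2473] -179.25303500252667 12.475 [ -25.5977   13.7397   94.1703   -0.0224   72.0787 -116.3378]
support_right_knob 0.93 [234.5856 243.2   ] [ 0.5782 -0.1691  0.087 ]
toolbox_handle 0.85 [182.0928  41.1136] [ 0.5023 -0.3607  0.131 ]
{'location': [0.5862, 0.7406], 'p': 0.64} [ 0.4993 -0.3608  0.131 ]
{'location': [0.5516, 0.2195], 'p': 0.75} [0.5399 0.4105 0.131 ]
```

View pics/w2.png

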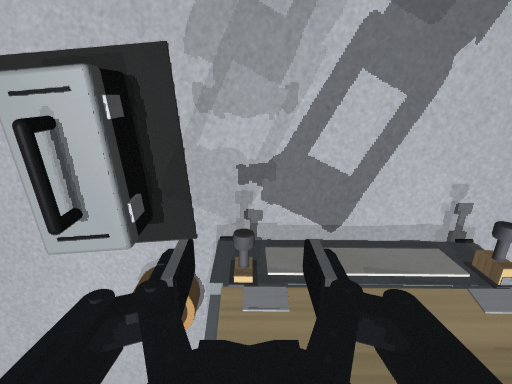

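Right knob is at (243,235) in the wrist picture, and the toolbox stands fully on the mat. I'll cross-check the knob depth against the wood end of the support.

Run:
```python
from plan import *
for u,v,z in((243,236,.087),(243,262,.1),(243,262,.108),(244,281,.066),(243,281,.108),(501,232,.087),(493,262,.108)): print(u,v,z,atz('wrist',(v/384,u/512),z))
p=plan(.579,-.169,.17,180,step=.04,f=.06)
p=plan(.579,-.169,.072,180,step=.04,f=.06,p=p)
```

```text
243 236 0.087 [ 0.58   -0.1691  0.087 ]
243 262 0.1 [ 0.6072 -0.1686  0.1   ]
243 262 0.108 [ 0.602  -0.1685  0.108 ]
244 281 0.066 [ 0.6587 -0.1673  0.066 ]
243 281 0.108 [ 0.6277 -0.1682  0.108 ]
501 232 0.087 [0.5697 0.1349 0.087 ]
493 262 0.108 [0.5972 0.1165 0.108 ]
3 rows to 0.579 -0.169 0.17 -180.0
[0.06, -0.0258, -0.002, 0.0258, 0.005]
[0.06, -0.0258, -0.0019, 0.0258, 0.005]
[0.06, -0.0258, -0.0018, 0.0258, 0.005]
3 rows to 0.579 -0.169 0.072 -180.0
[0.06, -0.0, 0.0, 0.0327, -0.0]
[0.06, -0.0, 0.0, 0.0327, -0.0]
[0.06, -0.0, 0.0, 0.0327, -0.0]
```

Request:
apply_moves --pt "0.06 -0.025 -0.002 0.026 -0.01" --pt "0.06 -0.025 -0.002 0.026 -0.01" --pt "0.06 -0.024 -0.002 0.026 0" --pt "0.06 0 0 0.033 0" --pt "0.06 0 0 0.033 0" --pt "0.06 0 0 0.033 0" --pt "0.06 0 0 0 0"

```text
clock: 13.65
tcp_pos: [0.5735, -0.1671, 0.0679]
tcp_rot: [179.9, -0.3, -178.0]
ft_force: [-0.6, -0.3, 0.9]
grip_width: 0.0601
```

Request:
apply_moves --pt "0.0 0 0 0 0" --pt "0.0 0 0 0 0" --pt "0.0 0 0 0 0" --pt "0.0 0 0 0 0" --pt "0.0 0 0 0 0" --grip_force 50

```text
clock: 14.28
tcp_pos: [0.5772, -0.1694, 0.0723]
tcp_rot: [-179.8, 0.2, -177.9]
ft_force: [-1.3, -5.2, 6.4]
grip_width: 0.0242
```

Request:
apply_moves --pt "0 0.01 0 0 0" --pt "0 0.015 0 0 0" --pt "0 0.02 0 0 0" --pt "0 0.02 0 0 0" --pt "0 0.02 0 0 0" --pt "0 0.02 0 0 0" --pt "0 0.015 0 0 0" --pt "0 0.01 0 0 0"

```text
clock: 15.28
tcp_pos: [0.4463, -0.17, 0.0721]
tcp_rot: [179.8, 0.2, -178.1]
ft_force: [3.9, 14.0, 18.1]
grip_width: 0.0243
```

Request:
apply_moves --pt "0 0.006 0 0 0" --pt "0 0.004 0 0 0" --pt "0 0.003 0 0 0" --pt "0 0 0 0 0"

```text
clock: 15.78
tcp_pos: [0.4416, -0.1702, 0.0723]
tcp_rot: [179.8, 1.0, -178.3]
ft_force: [29.1, 27.1, -1.6]
grip_width: 0.0242
```

Request:
apply_moves --pt "0 -0.002 0.004 0 0" --pt "0 0.001 0 0 0" --pt "0 0.002 0 0 0" --pt "0 0 0 0 0"

```text
clock: 16.27
tcp_pos: [0.4417, -0.17, 0.0724]
tcp_rot: [-179.8, 1.1, -178.1]
ft_force: [27.8, 11.8, -8.5]
grip_width: 0.024
```

Request:
apply_moves --pt "0.06 -0.002 0 0 0" --pt "0.06 0 0 0 0" --pt "0.06 0 0 0 0" --pt "0.06 0 0 -0.03 0" --pt "0.07 0 0 -0.05 0" --pt "0.07 0 0 -0.05 0" --pt "0.07 -0.03 0.04 -0.03 0" --pt "0.07 -0.01 0.055 0 0"

```text
clock: 17.27
tcp_pos: [0.4734, -0.0732, 0.2333]
tcp_rot: [-179.9, 0.4, -178.1]
ft_force: [0.2, 0.5, -0.9]
grip_width: 0.0701
```

Request:
apply_moves --pt "0.07 0 0.055 0 0" --pt "0.07 0 0.055 0 0" --pt "0.07 0 0.055 0 0" --pt "0.07 0 0.04 0 0" --pt "0.07 0 0 0 0" --pt "0.07 0 0 0 0"

```text
clock: 18.02
tcp_pos: [0.4622, 0.1317, 0.23]
tcp_rot: [-180.0, -0.1, -177.9]
ft_force: [0.4, -0.1, -0.2]
grip_width: 0.07
```

Run:
```python
from plan import *
st=state();print(st['tcp_pos'],yaw_of(st),st['clock'],st['joints'])
save('wrist','w3.png');save('top','t5.png')
for n in['support_left_knob']:
  for d in pinpoint('wrist',n): print(n,round(d['p'],2),np.array(d['location'])*[384,512],atz('wrist',d['location'],.087,st))
for d in pinpoint('top','support_left_knob'): print(d['p'],atz('top',d['location'],.087))
for d in pinpoint('top','short_1_center'): print(d['p'],atz('top',d['location'],.028))
```

```text
[0.4622 0.1317 0.23  ] -177.89791246056086 18.025 [  7.6934  10.7805 100.8412  -0.0452  68.4382 -84.3921]
support_left_knob 0.78 [267.4176 254.1056] [0.5717 0.1424 0.087 ]
0.72 [0.5554 0.4317 0.028 ]
```

View pics/w3.png

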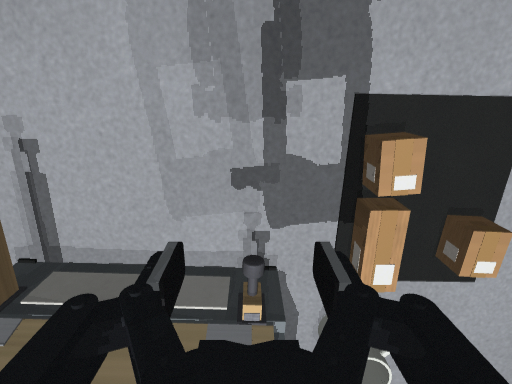

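Request:
apply_moves --pt "0.06 -0.05 0.007 0.02 0.03" --pt "0.06 -0.05 0.001 0.02 0" --pt "0.06 -0.011 0 0.03 0" --pt "0.06 0 0 0.04 0" --pt "0.06 0 0 0.035 0" --pt "0.06 0 0 0.013 0" --pt "0.06 0 0 0 0"

```text
clock: 19.15
tcp_pos: [0.5731, 0.142, 0.0719]
tcp_rot: [-180.0, -0.1, -179.7]
ft_force: [-0.2, 0.7, -0.1]
grip_width: 0.0603
```

Request:
apply_moves --pt "0.0 0 0 0 0" --pt "0.0 0 0 0 0" --pt "0.0 0 0 0 0" --pt "0.0 0 0 0 0" --pt "0.0 0 0 0 0" --grip_force 50

```text
clock: 19.77
tcp_pos: [0.5747, 0.1408, 0.0742]
tcp_rot: [-179.8, 0.2, -179.6]
ft_force: [0.2, -7.6, 5.8]
grip_width: 0.0237
```

Request:
apply_moves --pt "0 0.01 0 0 0" --pt "0 0.015 0 0 0" --pt "0 0.02 0 0 0" --pt "0 0.02 0 0 0" --pt "0 0.02 0 0 0" --pt "0 0.02 0 0 0" --pt "0 0.015 0 0 0" --pt "0 0.01 0 0 0"

```text
clock: 20.78
tcp_pos: [0.4526, 0.1407, 0.0747]
tcp_rot: [-179.9, 1.1, -179.5]
ft_force: [29.8, -13.9, -28.8]
grip_width: 0.024
```

Request:
apply_moves --pt "0 0.006 0 0 0" --pt "0 0.003 0 0 0" --pt "0 0.002 0 0 0" --pt "0 0 0 0 0"

```text
clock: 21.28
tcp_pos: [0.4507, 0.1407, 0.0757]
tcp_rot: [-179.9, 1.9, -179.5]
ft_force: [34.6, -14.7, -26.6]
grip_width: 0.0237
```

Request:
apply_moves --pt "0.06 -0.008 0 0 0" --pt "0.06 0 0 0 0" --pt "0.06 0 0 0 0" --pt "0.06 0 0 0 0"

```text
clock: 21.78
tcp_pos: [0.4395, 0.1418, 0.0723]
tcp_rot: [-180.0, -0.1, -179.6]
ft_force: [-0.0, 0.8, 0.6]
grip_width: 0.0598
```

Run:
```python
from plan import *
st=state();print(st['tcp_pos'],yaw_of(st),st['clock'],st['ft_force'])
save('wrist','w4.png');im=save('top','t6.png')
for n in['support_left_knob']:
  for c in('top','wrist'):
   for d in pinpoint(c,n): print(c,round(d['p'],2),np.array(d['location'])*[384,512],atz(c,d['location'],.087,st))
cv2.imwrite('pics/t6c.png',cv2.resize(cv2.cvtColor(im,cv2.COLOR_RGB2BGR)[140:290,150:360],None,fx=3.8,fy=3.8,interpolation=cv2.INTER_CUBIC))
```

```text
[0.4395 0.1418 0.0723] -179.61783972652435 21.775 [-0.0265  0.8213  0.5693]
wrist 0.74 [273.792 244.992] [0.4471 0.1403 0.087 ]
```

View pics/t6c.png

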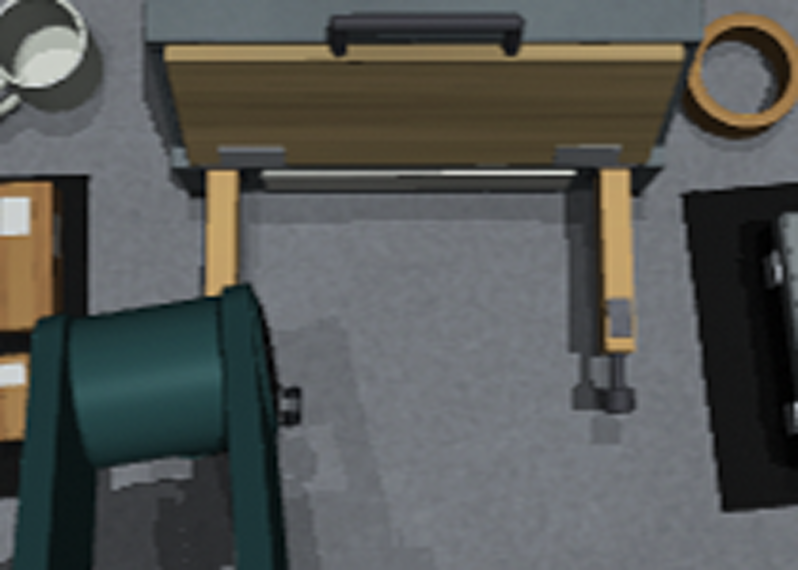

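Request:
apply_moves --pt "0.06 0 0 -0.04 0" --pt "0.06 0 0 -0.05 0" --pt "0.06 0 -0.04 -0.04 0" --pt "0.06 0 -0.05 -0.03 0" --pt "0.06 0.0 -0.055 -0.02 0" --pt "0.06 0 -0.01 0 0" --pt "0.06 0 0 0 0" --pt "0.06 0 0 0 0"

```text
clock: 22.98
tcp_pos: [0.4406, -0.0121, 0.2514]
tcp_rot: [179.9, -0.1, -179.6]
ft_force: [0.4, -0.0, -0.2]
grip_width: 0.0601
```

Run:
```python
from plan import *
st=state();print(st['tcp_pos'],yaw_of(st),st['clock'],st['ft_force'])
im=save('wrist','w5.png');save('top','t7.png');save('scene','s7.png')
for n in['support_left_knob','support_right_knob']:
  for c in('top','wrist','scene'):
   for d in pinpoint(c,n): print(c,round(d['p'],2),np.array(d['location'])*[384,512],atz(c,d['location'],.087,st))
```

```text
[ 0.4406 -0.0121  0.2514] -179.59497663254587 22.975 [ 0.3736 -0.0035 -0.2284]
wrist 0.88 [178.5984 381.696 ] [0.4477 0.1375 0.087 ]
scene 0.97 [245.184  314.3168] [0.4501 0.133  0.087 ]
top 0.75 [246.7968 312.576 ] [ 0.4396 -0.1722  0.087 ]
wrist 0.95 [176.2176 109.2096] [ 0.4474 -0.1672  0.087 ]
scene 0.62 [172.8    293.3248] [ 0.461 -0.163  0.087]
scene 0.49 [183.3984 226.4064] [ 0.6755 -0.1343  0.087 ]
```

View pics/w5.png

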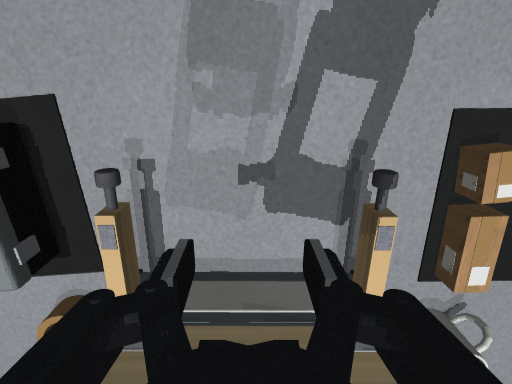

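Request:
apply_moves --pt "0.06 0 0.05 0 0" --pt "0.06 0 0.05 0.03 0" --pt "0.06 -0.003 0.051 0.05 0" --pt "0.06 -0.003 0 0.05 0" --pt "0.06 0 0 0.04 0" --pt "0.06 0 0 0.009 0" --pt "0.06 0 0 0 0"

```text
clock: 24.3
tcp_pos: [0.4463, 0.1312, 0.0798]
tcp_rot: [-180.0, -0.0, -179.7]
ft_force: [0.6, 0.4, 0.8]
grip_width: 0.0602
```

Request:
apply_moves --pt "0.0 0 0 0 0" --pt "0.0 0 0 0 0" --pt "0.0 0 0 0 0" --pt "0.0 0 0 0 0" --pt "0.0 0.003 0 0 0" --pt "0 0.003 0 0 0" --pt "0 0.003 0 0 0" --pt "0 0 0 0 0" --grip_force 100

```text
clock: 25.3
tcp_pos: [0.4474, 0.1397, 0.0835]
tcp_rot: [179.1, 1.2, 180.0]
ft_force: [12.5, 42.4, -6.3]
grip_width: 0.0217
```

Request:
apply_moves --pt "0.0 0 0.009 0.003 0" --pt "0.0 0 0 0 0" --pt "0 0.003 0 0 0" --pt "0 0.003 0 0 0" --pt "0 0.003 0 0 0" --pt "0 0 0 0 0"

```text
clock: 26.05
tcp_pos: [0.4473, 0.1407, 0.0833]
tcp_rot: [179.9, 2.1, -179.6]
ft_force: [25.4, -9.3, 10.2]
grip_width: 0.0218
```

Both supports hold still against a 25–30 N pull, so they are at their stops. Next is the flap.

Request:
apply_moves --pt "0.06 -0.009 0 0 0" --pt "0.06 0 0 0 0" --pt "0.06 0 0 0 0" --pt "0.06 0 0 -0.04 0" --pt "0.06 0 0 -0.055 0" --pt "0.06 0 0 -0.055 0" --pt "0.0 0 0 -0.055 0" --pt "0.0 0 0 -0.055 0"

```text
clock: 27.05
tcp_pos: [0.4354, 0.1403, 0.3378]
tcp_rot: [-180.0, -0.1, -179.6]
ft_force: [0.7, -1.0, -1.1]
grip_width: 0.0243
```

Request:
apply_moves --pt "0.0 0 -0.04 -0.03 0" --pt "0.0 -0.04 -0.04 -0.02 0" --pt "0.0 -0.04 -0.04 0 0" --pt "0.0 -0.04 -0.04 0 0" --pt "0.0 -0.04 0 0 0" --pt "0.0 0 0 0 0" --pt "0.0 0 0 0 0"

```text
clock: 27.92
tcp_pos: [0.5968, -0.0182, 0.3857]
tcp_rot: [180.0, -0.2, -179.6]
ft_force: [-0.6, -0.1, -0.4]
grip_width: 0.0002
```

Run:
```python
from plan import *
st=state();print(st['tcp_pos'],yaw_of(st),st['clock'],st['joints'])
im=save('wrist','w6.png')
for n in['flap_pull']:
  for c in('wrist',):
   for d in pinpoint(c,n): print(c,round(d['p'],2),np.array(d['location'])*[384,512],[atz(c,d['location'],z,st) for z in (.29,.305)])
```

```text
[ 0.5968 -0.0182  0.3857] -179.6142618414126 27.925 [ -8.3748  14.9124  73.3036  -0.0021  91.9487 -98.7606]
```

View pics/w6.png

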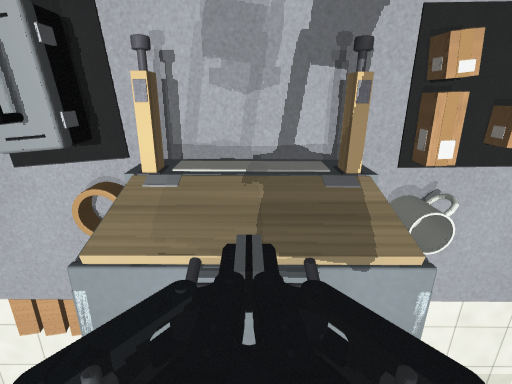

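Run:
```python
from plan import *
for u,v,z in((253,257,.2694),(253,264,.2653),(253,174,.11)): print(v,atz('wrist',(v/384,u/512),z))
for u in(195,311): print(atz('wrist',(270/384,u/512),.28))
for u,v in((238,148),(288,148)): print('top bar',atz('top',(v/384,u/512),.305))
```

```text
257 [ 0.6763 -0.0125  0.2694]
264 [ 0.6875 -0.0123  0.2653]
174 [ 0.631  -0.0108  0.11  ]
[ 0.6854 -0.0716  0.28  ]
[0.6844 0.0465 0.28  ]
top bar [0.68   0.0448 0.305 ]
top bar [ 0.6801 -0.0827  0.305 ]
```

Request:
apply_moves --pt "0.0 -0.045 0.003 0 0" --pt "0.0 -0.045 0 0 0" --pt "0.0 -0.039 0 0 0" --pt "0.0 0 0 0 0" --pt "0.0 0 0 0.04 0" --pt "0.0 0 0 0.04 0" --pt "0.0 0 0 0.02 0" --pt "0.0 0 0 0 0"

```text
clock: 29.02
tcp_pos: [0.7244, -0.0144, 0.2853]
tcp_rot: [180.0, -0.2, -179.6]
ft_force: [0.5, 0.6, 0.4]
grip_width: -0.0001
```

Request:
apply_moves --pt "0.0 0.012 0 0 0" --pt "0.0 0.014 0 0 0" --pt "0.0 0.015 0 0 0" --pt "0.0 0.015 0 0 0" --pt "0.0 0.015 0 0 0" --pt "0.0 0.015 0 0 0" --pt "0.0 0.015 0 0 0" --pt "0.0 0.015 0 0 0"

```text
clock: 30.02
tcp_pos: [0.6092, -0.0156, 0.2855]
tcp_rot: [180.0, -0.1, -179.6]
ft_force: [3.1, 0.3, -2.3]
grip_width: -0.0003
```

Request:
apply_moves --pt "0.0 0.015 0 0 0" --pt "0.0 0 0 -0.03 0" --pt "0.0 0 0 -0.03 0" --pt "0.0 0 0 -0.03 0" --pt "0.0 0 0 0 0" --pt "0.0 0 0 0 0" --pt "0.0 0 0 0 0" --pt "0.0 0 0 0 0"

```text
clock: 31.02
tcp_pos: [0.5955, -0.0157, 0.3754]
tcp_rot: [180.0, -0.1, -179.6]
ft_force: [-0.5, -0.4, 0.9]
grip_width: -0.0004
```

Run:
```python
from plan import *
st=state();print(st['tcp_pos'],yaw_of(st),st['clock'],st['ft_force'])
save('scene','s8.png'); save('wrist','w8.png')
for d in pinpoint('scene','flap_pull'): print(d)
```

```text
[ 0.5955 -0.0157  0.3754] -179.64497159994121 31.025 [-0.5375 -0.403   0.8803]
{'location': [0.3927, 0.5197], 'p': 0.93}
```

View pics/s8.png

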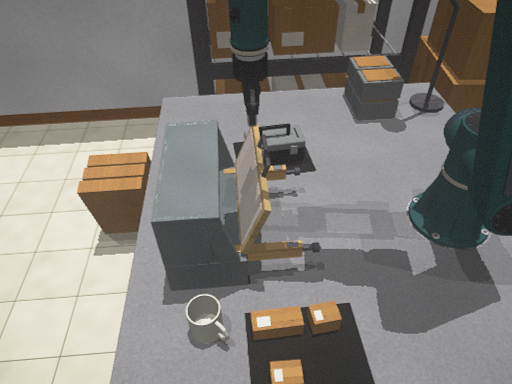

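The flap is past its balance point and sinking onto the supports. I'll move on to the parcels meanwhile.

Request:
apply_moves --pt "0.0 0 0.03 -0.01 0" --pt "0.0 0.01 0.05 0 0" --pt "0.0 0.015 0.05 0 0" --pt "0.04 0.015 0.05 0 0" --pt "0.085 0.015 0.05 0 0" --pt "0.085 0.015 0.05 0 0" --pt "0.085 0.015 0.05 0 0" --pt "0.085 0.015 0.045 0.03 0"

```text
clock: 32.17
tcp_pos: [0.4946, 0.3613, 0.3587]
tcp_rot: [179.8, 0.3, -179.6]
ft_force: [1.3, 0.4, -0.4]
grip_width: 0.0852
```

Request:
apply_moves --pt "0.085 0.015 0 0.02 0" --pt "0.085 0 0 0 0" --pt "0.085 0 0 0 0"

```text
clock: 32.55
tcp_pos: [0.4797, 0.3584, 0.3376]
tcp_rot: [180.0, 0.1, -179.7]
ft_force: [1.0, 0.6, 0.0]
grip_width: 0.085
```

```bash
cat > par.py <<'E'
from plan import *
st=state();print(st['tcp_pos'],yaw_of(st),st['clock'],st['joints'])
fn=sys.argv[1]
save('wrist',fn)
for n in('long_1_center','short_1_center','long_2_center','short_2_center'):
  for d in pinpoint('wrist',n): print(n,round(d['p'],2),np.array(d['location'])[::-1]*[512,384],atz('wrist',d['location'],.003+(.0225 if n[0]=='l' else .025),st))
E
python3 par.py w9.png
```

```text
[0.4797 0.3584 0.3376] -179.67074395982547 32.55 [ 30.1709  16.1463  77.9981  -0.0197  85.7625 -60.1569]
short_1_center 0.84 [297.8816 194.3808] [0.5591 0.4423 0.028 ]
long_2_center 0.6 [222.6176 199.104 ] [0.5694 0.3154 0.0255]
short_2_center 0.96 [216.2176 132.288 ] [0.4569 0.3081 0.028 ]
```

View pics/w9.png

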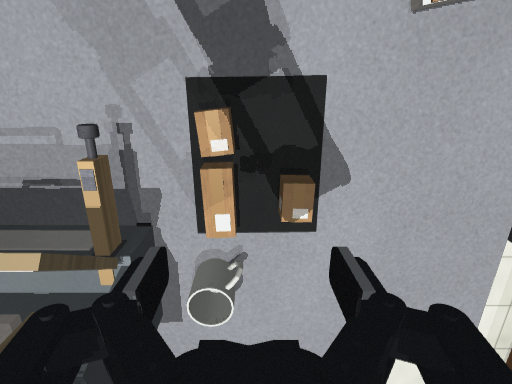

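Three parcels are visible: a short at (214,132), a long at (219,200) and a short at (297,198). I'll take the near short first.

Request:
apply_moves --pt "0.075 0.011 -0.025 0.05 -0.06" --pt "0.075 0.011 -0.025 0.05 -0.06" --pt "0.075 0 0 0.04 0" --pt "0.075 0 0 0 0" --pt "0.075 0 0 0 0"

```text
clock: 33.42
tcp_pos: [0.46, 0.3085, 0.1982]
tcp_rot: [180.0, 0.1, -172.8]
ft_force: [0.1, -0.5, 1.1]
grip_width: 0.075
```

```bash
cat >> par.py <<'E'
px=lambda u,v:(v/384,u/512)
for n,h in(('long_1_center',.048),('short_1_center',.053)):
  for d in masks_of('wrist',n):
    m=d['pixels'].astype(np.uint8); c,_=cv2.findContours(m,0,2); c=max(c,key=cv2.contourArea)
    q=cv2.approxPolyDP(c,.03*cv2.arcLength(c,True),True)[:,0]
    print('mask',n,round(d['p'],2),[(tuple(int(t) for t in v),np.round(atz('wrist',px(*v),h,st)[:2],3).tolist()) for v in q])
E
python3 par.py w10.png
python3 - <<'E'
from plan import *
save('scene','s10.png');save('top','t10.png')
for c in('scene','top'):
  for d in pinpoint(c,'flap_pull'): print(c,d,atz(c,d['location'],.118))
  for d in pinpoint(c,'flap_surface'): print(c,d,atz(c,d['location'],.126))
E
```

```text
[0.46   0.3085 0.1982] -172.7805911523899 33.425 [ 26.6957  18.599   94.7305  -0.0004  66.524  -70.5236]
long_2_center 0.71 [240.4864 251.4816] [0.5677 0.3123 0.0255]
short_2_center 0.79 [249.4976 164.5056] [0.4542 0.3091 0.028 ]
mask short_1_center 0.75 [((358, 233), [0.511, 0.439]), ((321, 228), [0.51, 0.397]), ((311, 267), [0.561, 0.396]), ((320, 293), [0.596, 0.414]), ((322, 242), [0.527, 0.401]), ((366, 275), [0.564, 0.463]), ((373, 251), [0.531, 0.462])]
scene {'location': [0.4414, 0.5875], 'p': 0.86} [ 0.4426 -0.1405  0.118 ]
scene {'location': [0.4872, 0.5109], 'p': 0.82} [ 0.5715 -0.0642  0.126 ]
top {'location': [0.5974, 0.5059], 'p': 0.65} [ 0.489  -0.0125  0.118 ]
top {'location': [0.524, 0.5129], 'p': 0.82} [ 0.5708 -0.0233  0.126 ]
```

Request:
apply_moves --pt "0.075 0.005 0 0.05 0" --pt "0.075 0 0 0.05 0" --pt "0.075 0 0 0.05 0" --pt "0.075 0 0 0.03 0" --pt "0.075 0 0 0.004 0" --pt "0.075 0 0 0 0"

```text
clock: 34.83
tcp_pos: [0.4541, 0.3074, 0.0131]
tcp_rot: [180.0, 0.0, -172.8]
ft_force: [0.1, -0.1, -0.4]
grip_width: 0.0749
```

Request:
apply_moves --pt "0.0 0 0 0 0" --pt "0.0 0 0 0 0" --pt "0.0 0 0 0 0" --pt "0.0 0 0 0 0" --pt "0.0 0 0 -0.02 0" --pt "0.0 0 0 -0.04 0" --pt "0.0 0 0 -0.05 0" --pt "0.0 0 0 -0.04 0" --grip_force 50

```text
clock: 35.83
tcp_pos: [0.4537, 0.3072, 0.165]
tcp_rot: [180.0, 0.1, -172.8]
ft_force: [-0.0, 0.2, -2.5]
grip_width: 0.0491
```

Request:
apply_moves --pt "0.0 0 0 -0.05 0" --pt "0.0 0 0 -0.03 0" --pt "0.0 0 0 0 0"

```text
clock: 36.2
tcp_pos: [0.455, 0.3079, 0.2455]
tcp_rot: [179.9, 0.3, -172.8]
ft_force: [-0.3, -0.4, -2.5]
grip_width: 0.0495
```

Run:
```python
from plan import *
p=plan(.55,-.01,.24,180,step=.05,f=0)
save('scene','s11.png');save('wrist','w11.png')
for d in pinpoint('scene','flap_pull')+pinpoint('scene','short_1_center'): print(d,atz('scene',d['location'],.118))
```

```text
7 rows to 0.55 -0.01 0.24 -180.0
[0, -0.0077, -0.0468, 0.0008, 0.018]
[0, -0.0086, -0.0466, 0.0008, 0.018]
[0, -0.0094, -0.0465, 0.0008, 0.018]
[0, -0.0103, -0.0463, 0.0008, 0.018]
[0, -0.0111, -0.0461, 0.0008, 0.018]
[0, -0.0119, -0.0459, 0.0008, 0.018]
[0, -0.0127, -0.0457, 0.0008, 0.018]
{'location': [0.526, 0.6086], 'p': 0.73} [0.4356 0.0034 0.118 ]
{'location': [0.9776, 0.5576], 'p': 0.66} [0.5737 0.4689 0.118 ]
```

View pics/s11.png

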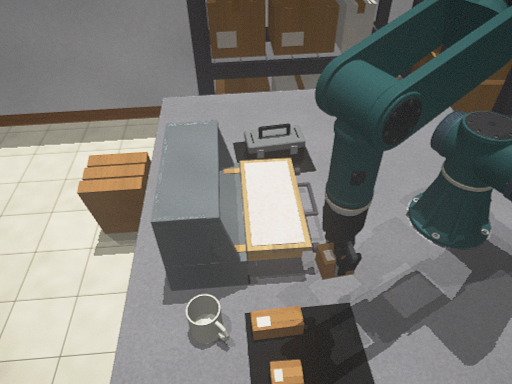

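The flap lies level, with the pull bar at x≈0.436 against 0.432 expected. Now I'll place the short parcel.

Request:
apply_moves --pt "0 -0.008 -0.047 0.001 0.018" --pt "0 -0.009 -0.047 0.001 0.018" --pt "0 -0.009 -0.0465 0.001 0.018" --pt "0 -0.01 -0.046 0.001 0.018" --pt "0 -0.011 -0.046 0.001 0.018" --pt "0 -0.012 -0.046 0.001 0.018" --pt "0 -0.013 -0.046 0 0.018" --pt "0 0 0 0 0"

```text
clock: 37.4
tcp_pos: [0.5491, -0.0146, 0.2348]
tcp_rot: [-180.0, -0.1, 179.8]
ft_force: [1.2, 1.8, -3.7]
grip_width: 0.0495
```

Request:
apply_moves --pt "0 0 0 0.04 0" --pt "0 0 0 0.04 0" --pt "0 0 0 0.012 0" --pt "0 0 0 0.004 0" --pt "0 0 0 0 0"

```text
clock: 38.02
tcp_pos: [0.5496, -0.0113, 0.1414]
tcp_rot: [-180.0, 0.1, -180.0]
ft_force: [-0.1, -0.3, -2.6]
grip_width: 0.0494
```

Request:
apply_moves --pt "0 0 0 0.002 0" --pt "0 0 0 0.002 0" --pt "0 0 0 0.001 0" --pt "0 0 0 0 0"

```text
clock: 38.52
tcp_pos: [0.5492, -0.0115, 0.1365]
tcp_rot: [-180.0, 0.1, -180.0]
ft_force: [-2.0, -0.3, 5.0]
grip_width: 0.0498
```

Request:
apply_moves --pt "0.06 0 0 0 0" --pt "0.07 0 0 0 0" --pt "0.07 0 0 0 0" --pt "0.07 0 0 -0.03 0" --pt "0.07 0 0 -0.05 0" --pt "0.07 0 0 -0.05 0" --pt "0.075 0.01 0.045 -0.01 0" --pt "0.075 0.01 0.055 0 0"

```text
clock: 39.52
tcp_pos: [0.5299, 0.0888, 0.2772]
tcp_rot: [-180.0, 0.2, 179.9]
ft_force: [0.8, 0.2, -1.4]
grip_width: 0.0749
```

Request:
apply_moves --pt "0.075 0.01 0.055 0 0" --pt "0.075 0.01 0.055 0 0" --pt "0.075 0.01 0.055 0 0" --pt "0.075 0 0.055 0 0" --pt "0.075 0 0 0.03 0" --pt "0.075 0 0 0 0" --pt "0.075 0 0 0 0"

```text
clock: 40.4
tcp_pos: [0.499, 0.3081, 0.246]
tcp_rot: [-180.0, -0.0, 180.0]
ft_force: [-0.6, -0.4, 0.6]
grip_width: 0.0751
```

```bash
python3 par.py w12.png
python3 - <<'E'
from plan import *
save('top','t12.png')
for n in('short_1_center','long_1_center','flap_pull'):
  for d in pinpoint('top',n): print(n,d['p'],np.array(d['location'])*[384,512],atz('top',d['location'],.118 if n[0]=='f' else .028),atz('top',d['location'],.151))
E
```

```text
[0.499  0.3081 0.246 ] 179.97984258014674 40.4 [ 24.9482  18.7166  87.1619  -0.012   74.1318 -65.0284]
short_1_center 0.81 [347.8016 205.0176] [0.5608 0.443  0.028 ]
long_2_center 0.8 [251.1872 210.7008] [0.5704 0.312  0.0255]
mask short_1_center 0.75 [((326, 179), [0.517, 0.403]), ((320, 221), [0.573, 0.4]), ((327, 235), [0.593, 0.411]), ((364, 238), [0.597, 0.46]), ((372, 191), [0.532, 0.462]), ((358, 180), [0.518, 0.442])]
flap_pull 0.59 [207.3984 259.7888] [ 0.5537 -0.0152  0.118 ] [ 0.549  -0.0142  0.151 ]
flap_pull 0.55 [248.2176 260.3008] [ 0.4346 -0.0159  0.118 ] [ 0.4332 -0.0149  0.151 ]
```

View pics/w12.png

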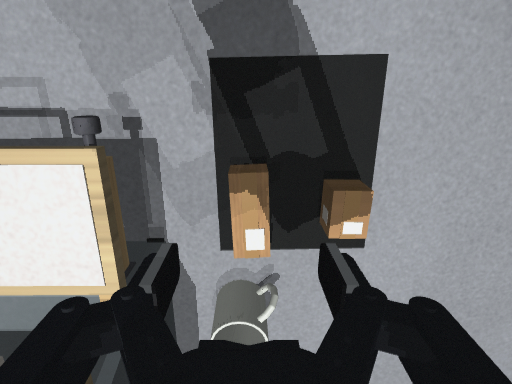

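The long parcel spans columns 230–271, rows 165–258, and is nearly square to the tool.

Request:
apply_moves --pt "0.075 -0.036 0.002 0.03 0" --pt "0.075 -0.035 0.002 0.04 0" --pt "0.075 0 0 0.05 0" --pt "0.075 0 0 0.05 0" --pt "0.075 0 0 0.04 0" --pt "0.075 0 0 0.02 0" --pt "0.075 0 0 0.004 0" --pt "0.075 0 0 0 0"

```text
clock: 41.95
tcp_pos: [0.5708, 0.313, 0.0127]
tcp_rot: [180.0, 0.1, -180.0]
ft_force: [1.2, -0.7, 0.6]
grip_width: 0.0748
```

Request:
apply_moves --pt "0.0 0 0 0 0" --pt "0.0 0 0 0 0" --pt "0.0 0 0 0 0" --pt "0.0 0 0 0 0" --pt "0.0 0 0 -0.02 0" --pt "0.0 0 0 -0.04 0" --pt "0.0 0 0 -0.05 0" --pt "0.0 0 0 -0.04 0" --grip_force 50

```text
clock: 42.95
tcp_pos: [0.5702, 0.3127, 0.1651]
tcp_rot: [179.9, 0.1, -180.0]
ft_force: [0.3, 0.1, -2.2]
grip_width: 0.0498
```

Request:
apply_moves --pt "0.0 0 0 -0.05 0" --pt "0.0 0 0 -0.03 0" --pt "0.0 0 0 0 0"

```text
clock: 43.32
tcp_pos: [0.5714, 0.3133, 0.2459]
tcp_rot: [179.8, 0.4, -180.0]
ft_force: [0.0, 0.6, -2.0]
grip_width: 0.0495
```

Run:
```python
from plan import *
p=plan(.55,.10,.24,180,step=.05,f=0)
save('scene','s13.png');save('wrist','w13.png')
for n in('short_1_center','long_1_center'):
  for d in pinpoint('scene',n): print(n,round(d['p'],2),np.array(d['location'])*[384,512])
```

```text
5 rows to 0.55 0.1 0.24 -180.0
[0, 0.0043, -0.0427, 0.0012, 0.0]
[0, 0.0043, -0.0427, 0.0012, 0.0]
[0, 0.0043, -0.0427, 0.0012, 0.0]
[0, 0.0043, -0.0427, 0.0012, 0.0]
[0, 0.0043, -0.0427, 0.0012, 0.0]
short_1_center 0.6 [376.5888 285.7984]
```

Request:
apply_moves --pt "0 0.026 -0.02 0.001 0" --pt "0 0 -0.045 0.001 0" --pt "0 0 -0.048 0.001 0" --pt "0 0 -0.05 0.001 0" --pt "0 0 -0.05 0.001 0" --pt "0 0 0 0 0" --pt "0 0 0 0.03 0" --pt "0 0 0 0.04 0"

```text
clock: 44.52
tcp_pos: [0.5443, 0.1002, 0.1657]
tcp_rot: [180.0, 0.1, 180.0]
ft_force: [0.0, 0.0, -3.0]
grip_width: 0.0499
```

Request:
apply_moves --pt "0 0 0 0.02 0" --pt "0 0 0 0.008 0" --pt "0 0 0 0.003 0" --pt "0 0 0 0.002 0" --pt "0 0 0 0.001 0" --pt "0 0 0 0 0"

```text
clock: 45.28
tcp_pos: [0.5421, 0.1004, 0.1351]
tcp_rot: [180.0, -0.1, -179.9]
ft_force: [-12.5, 0.5, 20.1]
grip_width: 0.0493
```

Request:
apply_moves --pt "0 0 0 -0.001 0" --pt "0.06 0 0 0 0" --pt "0.07 0 0 0 0" --pt "0.07 0 0 0 0" --pt "0.07 0 0 -0.03 0" --pt "0.07 0 0 -0.05 0" --pt "0.07 0 0 -0.05 0" --pt "0.075 0.01 0.045 0 0"

```text
clock: 46.28
tcp_pos: [0.538, 0.1434, 0.2682]
tcp_rot: [180.0, 0.6, 179.8]
ft_force: [0.3, 1.0, 0.3]
grip_width: 0.0746
```

Request:
apply_moves --pt "0.075 0.01 0.055 0 0" --pt "0.075 0.01 0.055 0 0" --pt "0.075 0.01 0.055 0 0" --pt "0.075 0 0.055 0 0" --pt "0.075 0 0.055 0 0" --pt "0.075 0 0.02 0.03 0" --pt "0.075 0 0 0 0" --pt "0.075 0 0 0 0"

```text
clock: 47.28
tcp_pos: [0.5039, 0.4388, 0.2337]
tcp_rot: [-180.0, -0.0, 180.0]
ft_force: [0.0, 0.7, 0.3]
grip_width: 0.0751
```

```bash
python3 par.py w14.png
python3 - <<'E'
from plan import *
im=save('top','t14.png')
cv2.imwrite('pics/t14c.png',np.hstack([cv2.resize(cv2.cvtColor(im,cv2.COLOR_RGB2BGR)[130:280,90:350],None,fx=1.6,fy=2,interpolation=cv2.INTER_CUBIC),cv2.resize(cv2.imread('pics/w14.png'),(400,300))]))
for n in('short_1_center','long_1_center'):
  for d in pinpoint('top',n): print(n,d['p'],np.array(d['location'])*[384,512],atz('top',d['location'],.028),atz('top',d['location'],.151))
E
```

```text
[0.5039 0.4388 0.2337] 179.9993790728941 47.275 [ 35.1445  26.0897  77.2067  -0.0302  76.7448 -54.848 ]
short_1_center 0.56 [248.1152 206.784 ] [0.5634 0.4384 0.028 ]
long_2_center 0.2 [197.2224 158.7072] [0.4997 0.3747 0.0255]
short_2_center 0.37 [199.5776 158.4   ] [0.4987 0.3781 0.028 ]
short_2_center 0.26 [158.208  304.2048] [0.7204 0.3043 0.028 ]
mask short_1_center 0.77 [((230, 179), [0.518, 0.417]), ((228, 239), [0.597, 0.413]), ((266, 238), [0.596, 0.461]), ((266, 180), [0.519, 0.46])]
short_1_center 0.95 [210.8928 113.3056] [0.5563 0.4413 0.028 ] [0.5399 0.4016 0.151 ]
short_1_center 0.26 [225.216 379.392] [ 0.5089 -0.3941  0.028 ] [ 0.497 -0.355  0.151]
```

View pics/t14c.png

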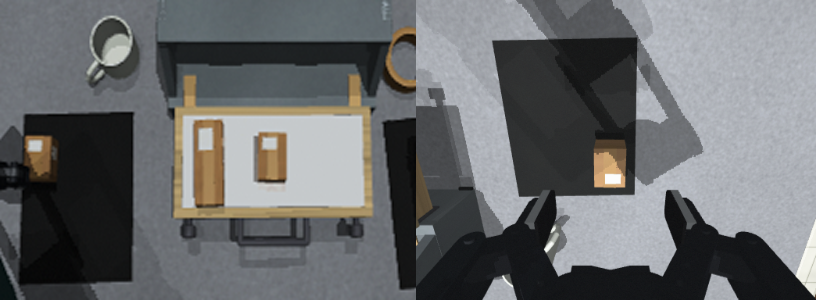

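The long and first short lie flat on the flap. The last short is at (.563,.438), square to the tool.

Request:
apply_moves --pt "0.075 -0.03 0 0.03 0" --pt "0.075 -0.029 0 0.04 0" --pt "0.075 0 0 0.05 0" --pt "0.075 0 0 0.05 0" --pt "0.075 0 0 0.03 0" --pt "0.075 0 0 0.015 0" --pt "0.075 0 0 0.005 0" --pt "0.075 0 0 0 0"

```text
clock: 48.78
tcp_pos: [0.5635, 0.44, 0.0146]
tcp_rot: [180.0, 0.1, -180.0]
ft_force: [-0.0, 1.0, 0.6]
grip_width: 0.0749
```

Request:
apply_moves --pt "0.0 0 0 0 0" --pt "0.0 0 0 0 0" --pt "0.0 0 0 0 0" --pt "0.0 0 0 0 0" --pt "0.0 0 0 -0.02 0" --pt "0.0 0 0 -0.04 0" --pt "0.0 0 0 -0.05 0" --pt "0.0 0 0 -0.05 0" --grip_force 50

```text
clock: 49.78
tcp_pos: [0.5623, 0.4393, 0.1757]
tcp_rot: [-180.0, -0.0, -180.0]
ft_force: [0.4, 0.1, -2.5]
grip_width: 0.0495
```

Request:
apply_moves --pt "0.0 0 0 -0.05 0" --pt "0.0 0 0 -0.05 0" --pt "0.0 0 0 0 0"

```text
clock: 50.15
tcp_pos: [0.565, 0.4411, 0.2806]
tcp_rot: [179.7, 0.5, -180.0]
ft_force: [0.3, 0.5, -3.0]
grip_width: 0.0495
```

Run:
```python
from plan import *
p=plan(.548,-.125,.27,180,step=.05,f=0)
```

```text
12 rows to 0.548 -0.125 0.27 -180.0
[0, 0.0014, -0.0472, 0.0009, 0.0]
[0, 0.0014, -0.0472, 0.0009, 0.0]
[0, 0.0014, -0.0472, 0.0009, 0.0]
[0, 0.0014, -0.0472, 0.0009, 0.0]
[0, 0.0014, -0.0472, 0.0009, 0.0]
[0, 0.0014, -0.0472, 0.0009, 0.0]
[0, 0.0014, -0.0472, 0.0009, 0.0]
[0, 0.0014, -0.0472, 0.0009, 0.0]
[0, 0.0014, -0.0472, 0.0009, 0.0]
[0, 0.0014, -0.0472, 0.0009, 0.0]
[0, 0.0014, -0.0472, 0.0009, 0.0]
[0, 0.0014, -0.0472, 0.0009, 0.0]
```

Request:
apply_moves --pt "0 0.0015 -0.047 0 0" --pt "0 0.0015 -0.047 0 0" --pt "0 0.0015 -0.047 0 0" --pt "0 0.0015 -0.047 0 0" --pt "0 0.0015 -0.047 0 0" --pt "0 0.0015 -0.047 0 0" --pt "0 0.0015 -0.047 0 0" --pt "0 0.0015 -0.047 0 0"

```text
clock: 51.15
tcp_pos: [0.5494, 0.0621, 0.2727]
tcp_rot: [180.0, -0.1, -180.0]
ft_force: [0.7, 0.6, -2.9]
grip_width: 0.0495
```

Request:
apply_moves --pt "0 0.0015 -0.047 0 0" --pt "0 0.0015 -0.047 0 0" --pt "0 0.0015 -0.047 0 0" --pt "0 0.0015 -0.047 0 0" --pt "0 0 0 0 0" --pt "0 0 0 0.04 0" --pt "0 0 0 0.04 0" --pt "0 0 0 0 0"

```text
clock: 52.15
tcp_pos: [0.5414, -0.1223, 0.1903]
tcp_rot: [179.8, -0.5, -180.0]
ft_force: [-0.1, -0.3, -2.1]
grip_width: 0.05
```

Target z is about 0.1375.

Request:
apply_moves --pt "0 0 0 0.03 0" --pt "0 0 0 0.015 0" --pt "0 0 0 0.004 0" --pt "0 0 0 0.002 0" --pt "0 0 0 0 0"

```text
clock: 52.78
tcp_pos: [0.5455, -0.1247, 0.1434]
tcp_rot: [-180.0, 0.1, -180.0]
ft_force: [-0.6, 0.3, -2.7]
grip_width: 0.049
```

Request:
apply_moves --pt "0 0 0 0.003 0" --pt "0 0 0 0.002 0" --pt "0 0 0 0.001 0" --pt "0 0 0 0 0"

```text
clock: 53.28
tcp_pos: [0.545, -0.1246, 0.1374]
tcp_rot: [-180.0, 0.0, -180.0]
ft_force: [-2.8, 0.0, 4.3]
grip_width: 0.0492
```

Request:
apply_moves --pt "0.06 0 0 0 0" --pt "0.07 0 0 0 0" --pt "0.07 0 0 0 0" --pt "0.07 0 0 -0.03 0" --pt "0.07 0 0 -0.05 0" --pt "0.07 0 0 -0.05 0" --pt "0.07 0.05 0 -0.05 0" --pt "0.07 0.05 0 -0.03 0"

```text
clock: 54.28
tcp_pos: [0.4508, -0.1249, 0.3429]
tcp_rot: [-179.9, 0.1, -179.9]
ft_force: [-0.2, -0.2, 0.5]
grip_width: 0.0702
```

Request:
apply_moves --pt "0.07 0 0.05 0 0" --pt "0.07 0 0.055 0 0" --pt "0.07 0 0 0 0" --pt "0.07 0 0 0 0"

```text
clock: 54.78
tcp_pos: [0.4507, -0.0197, 0.3408]
tcp_rot: [-180.0, 0.0, -179.9]
ft_force: [0.4, -0.2, -0.8]
grip_width: 0.0701
```

Run:
```python
from plan import *
st=state();print(st['tcp_pos'],st['clock'],st['ft_force'])
a=save('scene','s15.png');b=save('wrist','w15.png')
cv2.imwrite('pics/fin.png',cv2.cvtColor(np.hstack([cv2.resize(a[80:384,100:420],(400,380)),cv2.resize(b,(400,380))]),cv2.COLOR_RGB2BGR))
for n,z in(('short_1_center',.151),('long_1_center',.1485),('flap_pull',.118),('toolbox_handle',.131),('mug',0),('tape_roll',0),('support_left_knob',.087)):
  for c in('scene','wrist'):
   for d in pinpoint(c,n): print(n,c,round(d['p'],2),atz(c,d['location'],z,st))
```

```text
[ 0.4507 -0.0197  0.3408] 54.775 [ 0.382  -0.1945 -0.8091]
short_1_center scene 0.91 [ 0.5549 -0.1227  0.151 ]
short_1_center wrist 0.92 [ 0.5425 -0.1235  0.151 ]
flap_pull scene 0.9 [ 0.4285 -0.0072  0.118 ]
flap_pull wrist 0.63 [ 0.6332 -0.2218  0.118 ]
flap_pull wrist 0.55 [ 0.4298 -0.0147  0.118 ]
toolbox_handle scene 0.82 [ 0.5064 -0.3395  0.131 ]
toolbox_handle wrist 0.15 [ 0.6152 -0.0099  0.131 ]
mug scene 0.86 [0.742  0.2939 0.    ]
mug wrist 0.63 [0.7479 0.3013 0.    ]
tape_roll wrist 0.79 [ 0.7276 -0.2918  0.    ]
support_left_knob scene 0.57 [0.4521 0.1365 0.087 ]
support_left_knob wrist 0.92 [0.4464 0.1357 0.087 ]
```

View pics/fin.png

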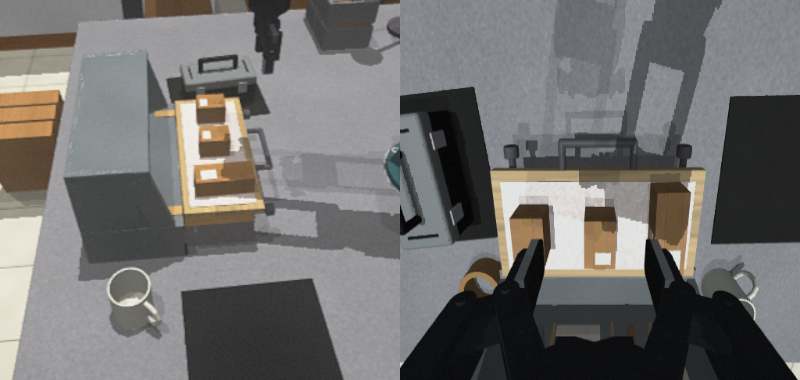

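Run:
```python
from plan import *
save('top','t16.png');px=lambda u,v:(v/384,u/512)
for d in pinpoint('top','toolbox_handle'): print(round(d['p'],2),atz('top',d['location'],.131))
for d in masks_of('top','toolbox_handle')[:2]:
  r=cv2.minAreaRect(np.argwhere(d['pixels'])[:,::-1].astype(np.float32));print(round(d['p'],2),r,[atz('top',px(*q),.095)[:2] for q in cv2.boxPoints(r)])
```

```text
0.86 [ 0.5059 -0.3661  0.131 ]
0.74 ((372.3322448730469, 228.27792358398438), (68.74762725830078, 40.98826599121094), 82.1847152709961) [array([ 0.588 , -0.2804]), array([ 0.6049, -0.4047]), array([ 0.4009, -0.4201]), array([ 0.3853, -0.2992])]
```

```bash
python3 -c "
from h import *
print(finish_job(),state()['clock'])"
```

```text
the job is handed in; nothing more can be done
the job is handed in; nothing more can be done
```

The job is handed in, at about 55 s on the robot's clock. I did it in the order asked:

1. I stood the toolbox upright on the empty right-hand mat.
2. I pulled both flap supports out to their stops.
3. I tipped the flap past its balance point and it sank level onto the supports.
4. I set the three parcels present (one long, two short) flat on the flap, each directly on it and apart from the others.

**Last checks:**
- The pull bar measures at x ≈ 0.43, where a level flap should put it.
- All three parcels lie flat and well inside the flap's edges.
- The toolbox's outline is within the mat.
- The mug and tape roll showed no real movement, and the gripper was clear of everything.

**Readings that disagreed:**
- **Support travel:** I measured about 136 mm on the right and 124–127 mm on the left, against the nominal 140 mm. Both stood still under a 25–30 N pull and their knobs looked level with each other. I took them as fully out and put the difference down to grip slip and camera error.
- **Toolbox handle:** the scene camera placed it about 25 mm nearer the desk than the top camera did. I went with the top camera, whose outline matched the mat.
- **Long parcel:** the last point search did not report it, so I confirmed it by eye in the final picture.
- **Forces:** the wrist read up to 42 N sideways while I re-gripped the left knob, because I was about 8 mm off line. That is well under the 120 N limit.

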